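# Load the tub carousel and index it to its next stop

## Robot

A 6-joint arm with a two-finger parallel gripper is mounted at the origin on the work surface. World frame = base frame: x ahead of the robot, y to its left, z up, the work surface at z = 0. Lengths are in m, angles in rad, forces in N, time in s.
With the tool pointing down it reaches from about 0.225 to 0.725 m from the base axis. Payload 3.1 kg.
Tool frame: the origin (TCP) lies at the very end of the fingers, on their centre line; the grasp point (between the pads) lies manip.tcp_to_grasp behind it (manip.tcp_to_grasp is the distance from the TCP to the grasp point, in m); z points along the fingers, x is the direction in which the jaws open and shut, and the axes are right-handed (so a half turn about z gives the same grasp; the last joint's range is limited). The gripper opens to 85 mm and grips with 20 to 120 N. Pads are 22 mm wide; open, the fingers measure 114 mm over their backs; the gripper's body (76 mm by 85 mm) begins 54 mm behind the grasp point. The pads swing forward as they close: fully open they stand 13 mm farther back than shut.
Start: joints at [-1.28, 0.048, 0.099, 1.622, 0, 1.443], TCP at [0.213, -0.48, 0.231] pointing down, gripper open.
Joint ranges: [-2.91, 2.91], [-0.99, 1.94], [-1.21, 1.42], [-2.12, 2.29], [-1.49, 1.47], [-3.14, 3.14]. Speed limits (rad/s): [2.79, 2.79, 3.14, 3.14, 3.14, 3.14].

## Interface

Orientations are given as a rotation vector (axis times angle).
In Python, from rig import sensors, viewer, job, manip gives the robot as it stands.
- The arm moves only by the tool apply_moves, never from a script. Its argument "steps" is text: rows parted by semicolons, each of 5 numbers parted by spaces: the shift along the tool's x, y, z in m, then the turn about the tool's z in degrees, then the closure, from 0 (fully open) to 1 (shut). In form: dx dy dz turn grip; .... A call has 1 to 20 rows; each row shifts and turns the commanded pose from where the row before left it, along the tool's axes as they then stand; what a row does not reach is not made up. A row lasts 1/10 s, in which the tool goes at most 50 mm and 8.59 degrees, less where a joint would pass 70% of its speed; a pose out of reach is approached as far as the arm can. A call is refused whole if a number of a shift passes 0.05 or a number of a turn 8.59, either way. A call with a gripper value outside its range is refused whole. The fingers move at their own pace and stop on an object; "force" is the grip in N (left out, the last holds). Time passes only in rows, so rows that do not move let the fingers close. It gives the time, the measured TCP pose, the force and the opening at its end, in the units of the state.
- sensors.get_obs(): the state, without advancing time (a new reading comes with each control period).
- viewer.read_camera(name): name is "side" or "top" or "wrist"; returns the picture (420x560x3 uint8, red, green, blue); there is no depth.
- viewer.calibration(name): a dict with "K" (3x3 intrinsics, pixels), "rvec" (rotation vector, rad) and "tvec" (3), from world to camera coordinates, as OpenCV has them. Camera axes: x right, y down, z forward; pixel columns grow to the right and rows downward; lengths in m; the calibration is good to about 2 mm. The wrist camera is an equidistant fisheye: a pixel r from the principal point sees the ray r / f radians off the axis. A picture is of the moment at which its call begins: read the wrist's pose just before it. calibration takes no time and is no camera call; for the wrist camera it gives the pose at the moment of the call.
- job.finish_job(): hands the job in, once; it reports no verdict.
The state is a dict: "clock": time; "joint_pos": joint angles; "dq": joint speeds; "joint_efforts": joint torques, N m; "ee_pos": TCP position; "orientation": TCP orientation; "contact_force": force on the tool from outside, world axes, zero at the start; "torque": the same for the moment, N m; "finger_gap": finger opening in m.
Only numpy, scipy, OpenCV 4.12 (cv2) and the standard library are available. Lean on these libraries where they do the work, as an engineer would, in place of code of your own. Each camera call takes 0.05 s, during which the arm holds its last target. There are 200 camera calls.

## Task

Gently set the loose tub down, upright and fully home, in the one empty pocket of the packing carousel and let go of it. Then turn the carousel clockwise (seen from above) to its next stop by pushing on one of its upright posts without gripping it: feel your way until the hidden catch has dropped in, do not bear on against that stop with more than about 18 N or force the carousel past it, and leave it resting there with the other goods undisturbed.

Things in the scene. Friction and masses are not known exactly. Their poses are not given: they have to be found in the camera images.
- tub_center (a point): Centre, half-way up, of the loose tub standing on the bench: a slightly tapered round white tub, 46 mm wide at the foot, 51 mm below the grey lid, lid 55 mm wide and 9 mm thick, 60 mm tall in all, about 0.2 kg; z up.
- pocket (a point): Centre of the floor of the one empty pocket of the carousel (z up): an aluminium ring on the disc, 57 mm inside, 66 mm outside, 8 mm high; its centre is 95 mm from the carousel's axis. A tub that is home stands flat on this floor, its centre 30 mm above it. The other three pockets, at quarter turns, hold tubs that are fixed.
- foot: The carousel's fixed foot, a dark round plate 250 mm wide; the origin lies on the carousel's upright axis at bench height. Above it turns a plywood disc 300 mm wide, its top 60 mm above the bench, with a hub nut 40 mm wide and 12 mm high. The directions of its x and y axes tell nothing of the next stop.
- post0 (a point): Top centre of a round upright post with a dark rubber sleeve, fixed on the carousel, 18 mm thick, 53 mm tall above the disc (its top is 113 mm above the bench), 125 mm from the axis, midway (45 degrees) between two pockets. All four posts are alike and any of them may be pushed.
- post1 (a point): As post0, a quarter turn counter-clockwise (seen from above) from it.
- post2 (a point): As post0, half a turn from it.
- post3 (a point): As post0, a quarter turn clockwise from it.
- turntable (a joint): Turn of the carousel in rad, growing clockwise seen from above. It starts between two stops, at 0 to 0.2. Where the catch is clamped under the disc differs every time: the next stop comes anywhere from 0.47 to 1.19, after 0.27 to 1.19 of turning. Steady drag 2 to 5 N at a post. At the stop the catch drops in and pulls the disc a few degrees ahead of the pusher by itself.
- catch (a joint): Hidden catch roller under the disc, m: about -0.001 riding on the plain rim between stops, -0.006 dropped fully into a stop. Past the stop its far shoulder is steep: pushing on, the force at the post climbs about 4 N per mm, from 7 N on; a push ended at 9 to 14 N is right, and let go, the disc stays at the stop. Pushed much harder the roller would be forced out over the shoulder.
- carton: Bystander: white lidded carton 200 x 150 x 75 mm with a black band; origin at the centre of its underside.
- tub_stack: Bystander: two tubs stacked, 55 mm wide, 120 mm tall; origin at the centre of the underside.
- card_box: Bystander: small open cardboard box 100 x 65 x 45 mm filled with cards that stand up to 55 mm; origin at the centre of its underside.
There are look-alikes about, which are no part of the job. Leave any yellow look-alike of the part that bears tub_center alone.

How it is judged:
By the outcome, as a careful person would: the job done as asked, in the order asked, and still so for the second after the job is handed in, with the robot touching nothing.
It also fails if it takes over 72 s, if anything falls off the work surface, if the arm or the gripper's body presses on something with over 40 N, if the wrist force passes 120 N, or if a joint passes its speed limit or range.

## Working session

There is one attempt and no reset: what is moved stays moved. The work goes in short steps, Python scripts to look and compute and a tool call to move; the robot and the scene stay as the last step left them, time stands still between calls to the robot, and variables do not carry over. Pictures are saved under pics/ and viewed, about 8 in all and at most 12, crops included, and the job is handed in when it is done.

Besides the shell and the picture viewer there is one more tool, called after "Emit:" by a JSON object that holds its "fn" and its "kwargs". apply_moves: Moves the arm, as the interface text tells. Its arguments: {"type":"object","properties":{"steps":{"type":"string"},"force":{"type":"number"}},"required":["steps"]}

```bash
mkdir -p pics
cat > h.py <<'E'
from rig import sensors, viewer, job, manip
import numpy as np, cv2
from scipy.spatial.transform import Rotation as R
def ray(name,uv,cal=None):
    c=cal or viewer.calibration(name);K=np.array(c["K"]);Rm=R.from_rotvec(np.ravel(c["rvec"])).as_matrix();t=np.ravel(c["tvec"])
    p=np.linalg.solve(K,[uv[0],uv[1],1.])
    if name=="wrist":
        th=np.hypot(p[0],p[1]);s=np.sin(th)/max(th,1e-9);p=np.array([p[0]*s,p[1]*s,np.cos(th)])
    return -Rm.T@t, Rm.T@p
def onz(name,uv,z,cal=None):
    o,d=ray(name,uv,cal);return o+d*(z-o[2])/d[2]
def proj(name,P,cal=None):
    c=cal or viewer.calibration(name)
    return cv2.projectPoints(np.array(P,float).reshape(-1,1,3),np.array(c["rvec"],float),np.array(c["tvec"],float),np.array(c["K"],float),None)[0].reshape(-1,2)
def save(name,f):
    im=viewer.read_camera(name);cv2.imwrite("pics/"+f,cv2.cvtColor(im,cv2.COLOR_RGB2BGR));return im
E
python3 - <<'E'
from h import *
a=save("top","t0.png");b=save("side","s0.png")
for n in("top","side"):
    o,d=ray(n,(280,210));print(n,o,d,viewer.calibration(n)["K"])
print(sensors.get_obs(),manip.tcp_to_grasp)
E
```

```text
top [ 0.33430179 -0.06836384  1.13361308] [ 0.20543319  0.00298557 -0.97874205] [[424.557194     0.         277.88009926]
 [  0.         424.557194   205.29568777]
 [  0.           0.           1.        ]]
side [0.30549294 0.82836379 0.75345593] [ 0.21276871 -0.79486652 -0.56829339] [[490.53453617   0.         277.37802688]
 [  0.         490.53453617 211.70744812]
 [  0.           0.           1.        ]]
{'clock': 0.1, 'joint_pos': array([-1.27978790e+00,  4.86637578e-02,  9.77412956e-02,  1.62201668e+00,
        3.05885824e-05,  1.44297008e+00]), 'dq': array([-0.00082165, -0.0009877 ,  0.00450188,  0.00198331, -0.00065913,
       -0.00080735]), 'joint_efforts': array([ 2.17224770e-03, -3.39851940e+01,  3.20934856e+01,  1.58547977e-02,
       -1.23190212e-04, -5.05224961e-06]), 'ee_pos': array([ 0.21333781, -0.47908528,  0.23023433]), 'orientation': array([-2.63353997e+00,  1.71032394e+00,  2.53390236e-03]), 'contact_force': array([ 0.25228096,  0.42555492, -0.3978061 ]), 'torque': array([-0.08234939, -0.02954816, -0.00376987]), 'finger_gap': 0.08515546886231325} 0.0187
```

View pics/t0.png

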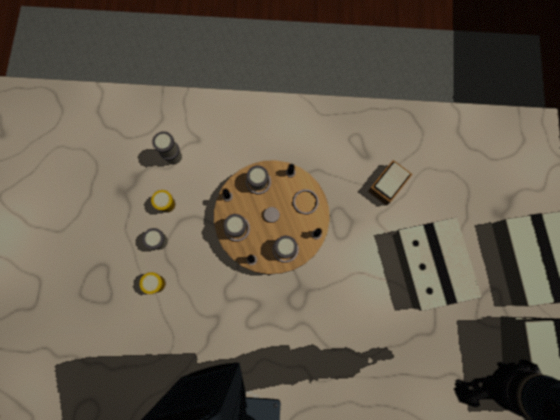

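View pics/s0.png

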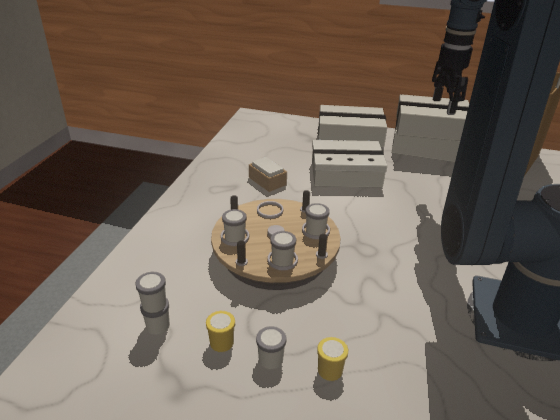

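Top view: the loose tub is at about (152,240), with yellow look-alikes at (162,201) and (151,283). The empty ring is at (304,203) and the hub at (271,215). Side view: loose tub at (271,348), ring at (270,210). I'll refine these with masks and rays.

Run:
```python
from h import *
t=cv2.imread("pics/t0.png");s=cv2.imread("pics/s0.png")
hsv=cv2.cvtColor(t,cv2.COLOR_BGR2HSV)
# disc from wood mask
m=((hsv[...,0]>8)&(hsv[...,0]<20)&(hsv[...,1]>90)&(hsv[...,2]>90)).astype(np.uint8)
m[:150]=0;m[285:]=0;m[:,:205]=0;m[:,340:]=0
c=np.vstack(cv2.findContours(m,0,1)[0]);h=cv2.convexHull(c);e=cv2.fitEllipse(h);print("disc",e)
P=np.array([onz("top",p[0],.06)[:2] for p in h]);A=np.c_[2*P,np.ones(len(P))]
x=np.linalg.lstsq(A,(P**2).sum(1),rcond=None)[0];print("axis",x[:2],"r",np.sqrt(x[2]+x[0]**2+x[1]**2))
ax=x[:2]
print("ring top",onz("top",(304.3,202.5),.066),"side",onz("side",(270,210),.066))
print("hub",onz("top",(271,215),.072),onz("side",(276,233),.072))
print("tub top",onz("top",(152.5,239),.06),"side",onz("side",(271.5,339),.06))
for p in [(291,168),(226,194),(318,232),(251,258)]: 
  q=onz("top",p,.113)[:2];print("post",q,np.hypot(*(q-ax)),np.degrees(np.arctan2(*(q-ax)[::-1])))
for p in [(234,198),(306,193),(241,242),(323,237)]:
  q=onz("side",p,.113)[:2];print("sidepost",q,np.hypot(*(q-ax)),np.degrees(np.arctan2(*(q-ax)[::-1])))
cr=cv2.resize(t[150:285,205:340],None,fx=4,fy=4,interpolation=2)
c2=cv2.resize(t[180:300,125:190],None,fx=4,fy=4,interpolation=2)
o=np.zeros((540,800,3),np.uint8);o[:540,:540]=cr;o[:480,540:800]=c2;cv2.imwrite("pics/c1.png",o)
```

```text
disc ((271.4016418457031, 216.59567260742188), (113.74657440185547, 115.73274230957031), 91.49008178710938)
axis [ 0.5453825  -0.04379513] r 0.14913049719198615
ring top [ 0.58197502 -0.12651087  0.066     ] side [ 0.58637476 -0.12568997  0.066     ]
hub [ 0.54272735 -0.04300963  0.072     ] [ 0.5440604  -0.03290642  0.072     ]
tub top [0.46455925 0.25391999 0.06      ] side [0.46800563 0.25653289 0.06      ]
post [ 0.65779248 -0.0864222 ] 0.12022092768769344 -20.767259834263093
post [0.58070392 0.07057083] 0.11969618807785283 72.83692792582337
post [ 0.49968587 -0.16063957] 0.12546235977667805 -111.35994427878038
post [ 0.42697983 -0.00288559] 0.1252708340487079 160.93935418835895
sidepost [ 0.66309523 -0.08248208] 0.12390708807788071 -18.193396147286794
sidepost [ 0.50500415 -0.15627616] 0.11950895988411481 -109.74708205942832
sidepost [0.59096269 0.07080856] 0.12333515763449637 68.31129196535859
sidepost [0.43008922 0.00220803] 0.12413231419043141 158.2475105929507
```

View pics/c1.png

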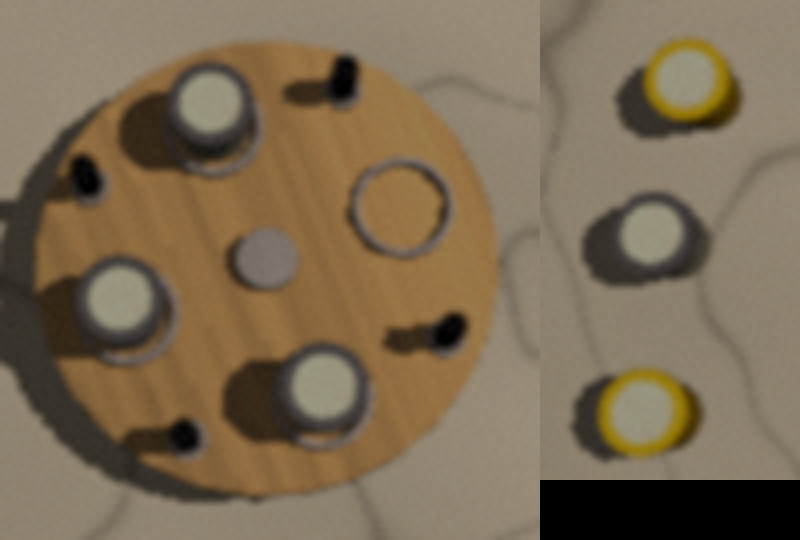

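```bash
cat >> h.py <<'E'
def go(x,y,z,yaw=None):
    "shift in tool axes from measured pose, and turn (deg) bringing tool x to world direction yaw deg (mod 180)"
    s=sensors.get_obs();M=R.from_rotvec(s["orientation"]).as_matrix();d=M.T@(np.array([x,y,z])-s["ee_pos"])
    cy=np.degrees(np.arctan2(M[1,0],M[0,0]))
    print("tcp",s["ee_pos"].round(4),"tool x yaw",cy.round(2),"shift",d.round(4),"q6",s["joint_pos"][5].round(2),"tilt",M[:,2].round(3))
    if yaw is not None:
        t=(cy-yaw+90)%180-90;print("turn (tool z down)",round(t,2))
E
python3 - <<'E'
from h import *
go(.4675,.254,.15,90);go(.4675,.254,.231,90)
E
```

```text
tcp [ 0.2133 -0.4791  0.2302] tool x yaw -66.0 shift [-0.5662 -0.5303  0.0816] q6 1.44 tilt [-0.001  0.002 -1.   ]
turn (tool z down) 24.0
tcp [ 0.2133 -0.4791  0.2302] tool x yaw -66.0 shift [-0.5664 -0.5303  0.0006] q6 1.44 tilt [-0.001  0.002 -1.   ]
turn (tool z down) 24.0
```

Emit:
{"fn": "apply_moves", "kwargs": {"steps": "0 0 0 -8.2 0;0 0 0 -8.2 0;0 0 0 -8.2 0;0 0 0 -8.2 0;0 0 0 -8.2 0;0 0 0 -8.2 0;0 0 0 -8.2 0;0 0 0 -8.2 0;0 0 0 -8.2 0;0 0 0 -8.2 0;0 0 0 -8.2 0;0 0 0 -8.2 0;0 0 0 -8.2 0;0 0 0 -8.2 0;0 0 0 -8.2 0;0 0 0 -8.2 0;0 0 0 -8.2 0;0 0 0 -8.2 0;0 0 0 -8.4 0;0 0 0 0 0"}}

```text
clock: 2.1
ee_pos: [0.2134, -0.4793, 0.2306]
orientation: [-2.221, -2.22, -0.001]
contact_force: [0.3, 0.2, -0.4]
finger_gap: 0.0851
```

Emit:
{"fn": "apply_moves", "kwargs": {"steps": ".02 .006 0 0 0;.04 .014 0 0 0;.04 .014 0 0 0;.04 .014 0 0 0;.04 .014 0 0 0;.04 .014 0 0 0;.04 .014 0 0 0;.04 .014 0 0 0;.04 .014 0 0 0;.04 .014 0 0 0;.04 .014 0 0 0;.04 .014 0 0 0;.04 .014 0 0 0;.04 .014 0 0 0;.04 .014 0 0 0;.04 .014 0 0 0;.04 .014 0 0 0;.04 .014 0 0 0;.03 .01 0 0 0;0 0 0 0 0"}}

```text
clock: 4.1
ee_pos: [0.4678, 0.2535, 0.2297]
orientation: [-2.219, -2.221, 0.001]
contact_force: [0.2, -0.9, -0.1]
finger_gap: 0.0855
```

Run:
```python
from h import *
c=viewer.calibration("wrist");im=save("wrist","w0.png");print(c)
go(.4675,.254,.13,90)
o,d=ray("wrist",(280,210),c);print(o,d)
```

```text
{'K': array([[325.1922621 ,   0.        , 276.7241518 ],
       [  0.        , 325.1922621 , 214.40317631],
       [  0.        ,   0.        ,   1.        ]]), 'rvec': array([-2.05904073, -2.05930851, -0.31450749]), 'tvec': array([-0.25498483, -0.48517983,  0.23843296])}
tcp [0.4672 0.2516 0.2302] tool x yaw 90.01 shift [0.0024 0.0005 0.1001] q6 0.37 tilt [-0.002 -0.001 -1.   ]
turn (tool z down) 0.01
[0.39217803 0.2547376  0.3722528 ] [ 0.28460486  0.01106651 -0.95858104]
```

View pics/w0.png

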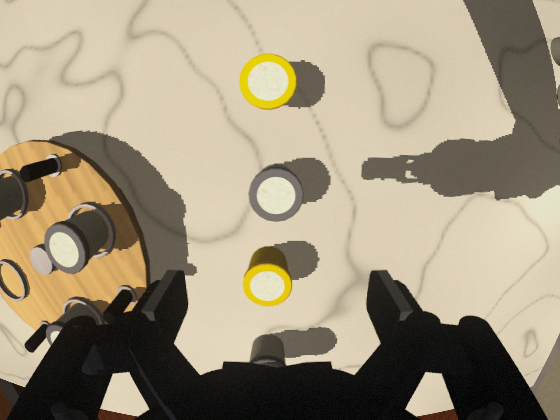

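Run:
```python
from h import *
im=cv2.imread("pics/w0.png");c=viewer.calibration("wrist")
g=cv2.cvtColor(im,cv2.COLOR_BGR2HSV)
roi=im[165:225,245:308];h=g[165:225,245:308]
m=((h[...,2]<135)&(h[...,2]>70)&(h[...,1]<60)).astype(np.uint8)
w=((h[...,2]>190)).astype(np.uint8)
# white inner disc of lid = bright blob enclosed by grey ring
n,l,st,ce=cv2.connectedComponentsWithStats(w,connectivity=4);k=l[30,31];print(st[k],ce[k]+[245,165])
p=ce[k]+[245,165]
for px in (p,(276,194.5)): print(onz("wrist",px,.06,c))
for px in ((268,82),(267,285)): print("yel",onz("wrist",px,.06,c))
```

```text
[  12   12   38   37 1119] [275.58266309 195.03038427]
[0.46895362 0.25175806 0.06      ]
[0.46841298 0.25217176 0.06      ]
yel [0.35860359 0.24474436 0.06      ]
yel [0.57028509 0.2421447  0.06      ]
```

Emit:
{"fn": "apply_moves", "kwargs": {"steps": ".0005 .001 .03 0 0;0 0 .03 0 0;0 0 .03 0 0;0 0 .03 0 0;0 0 .03 0 0;0 0 .025 0 0;0 0 .02 0 0;0 0 .014 0 0;0 0 .01 0 0;0 0 0 0 0"}}

```text
clock: 5.15
ee_pos: [0.4675, 0.2499, 0.0111]
orientation: [-2.222, -2.219, 0.004]
contact_force: [-0.5, 0.1, 0.6]
finger_gap: 0.0856
```

Emit:
{"fn": "apply_moves", "kwargs": {"steps": "0 0 0 0 .3;0 0 0 0 .35;0 0 0 0 .4;0 0 0 0 1;0 0 0 0 1;0 0 0 0 1;0 0 0 0 1", "force": 30}}

```text
clock: 5.85
ee_pos: [0.4699, 0.2514, 0.0141]
orientation: [2.22, 2.22, 0.005]
contact_force: [-0.8, -0.1, 6.2]
finger_gap: 0.0527
```

Emit:
{"fn": "apply_moves", "kwargs": {"steps": "0 0 0 0 1;0 0 0 0 1;0 0 0 0 1"}}

```text
clock: 6.15
ee_pos: [0.4699, 0.2514, 0.0141]
orientation: [2.22, 2.22, 0.005]
contact_force: [-0.7, 0.6, 5.4]
finger_gap: 0.0527
```

Run:
```python
from h import *
save("side","s1.png");im=cv2.imread("pics/s1.png")
cv2.imwrite("pics/s1c.png",cv2.resize(im[260:420,180:360],None,fx=3,fy=3,interpolation=2))
s=sensors.get_obs();print(s["ee_pos"],s["contact_force"],s["finger_gap"])
```

```text
[0.46988808 0.25142309 0.01401343] [0.75737374 0.12929126 4.80363688] 0.05263692972382608
```

View pics/s1c.png

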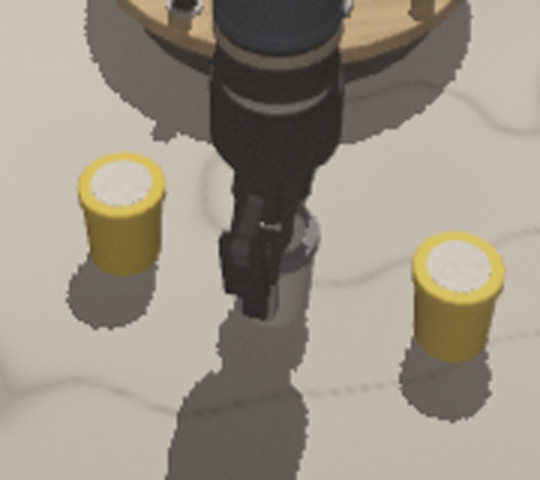

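The pads hold the tub at a gap of 52.7 mm, with about 5 N of preload from the pads swinging forward. I'll lift and check.

Emit:
{"fn": "apply_moves", "kwargs": {"steps": "0 0 -.004 0 1;0 0 -.006 0 1;0 0 -.01 0 1;0 0 -.02 0 1;0 0 -.03 0 1;0 0 -.03 0 1;0 0 -.03 0 1;0 0 -.03 0 1;0 0 -.02 0 1;0 0 0 0 1;0 0 0 0 1"}}

```text
clock: 7.3
ee_pos: [0.4686, 0.2509, 0.1923]
orientation: [2.221, 2.221, 0.001]
contact_force: [-0.3, -0.3, -1.1]
finger_gap: 0.0527
```

Run:
```python
from h import *
save("wrist","w1.png");save("side","s2.png")
a=cv2.imread("pics/w1.png")[150:420,100:460];b=cv2.imread("pics/s2.png")[150:330,170:350]
o=np.zeros((600,800,3),np.uint8);o[:300,:400]=cv2.resize(a,(400,300));o[:540,400:800]=cv2.resize(b,(400,540)[:1]+(400,)) if 0 else np.pad(cv2.resize(b,(400,400),interpolation=2),((0,140),(0,0),(0,0)))
cv2.imwrite("pics/c2.png",o)
go(.585,-.129,.18,0)
s=sensors.get_obs();print(s["contact_force"],s["finger_gap"],s["torque"])
```

```text
tcp [0.4676 0.2505 0.1904] tool x yaw 90.0 shift [-0.3794  0.1175  0.0105] q6 0.37 tilt [-0.003 -0.001 -1.   ]
turn (tool z down) 90.0
[ 0.24001784  0.21758425 -2.08157735] 0.052640329375185195 [-0.04008227  0.00470716 -0.00361552]
```

View pics/c2.png

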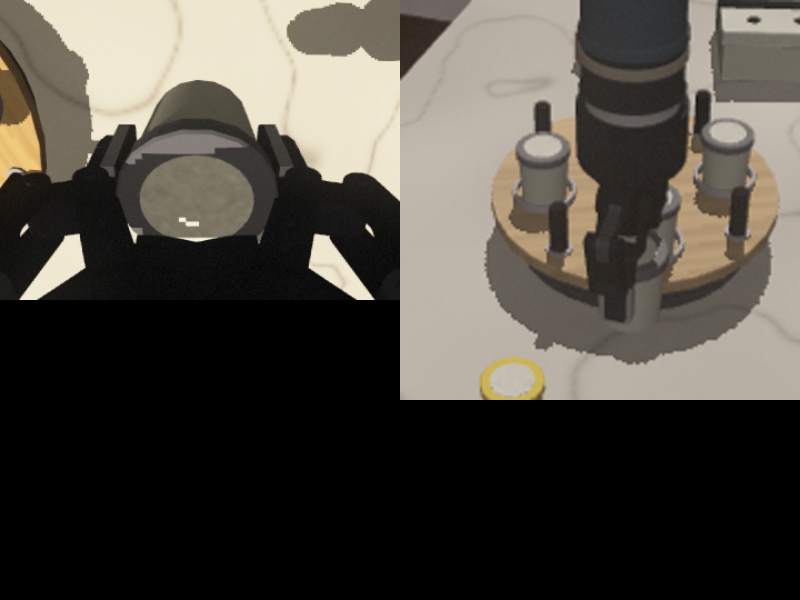

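The tub is held with no visible tilt. Next: its offset along the tool's y axis in the grip, from the white lid disc.

Run:
```python
from h import *
g=cv2.cvtColor(cv2.imread("pics/w1.png"),cv2.COLOR_BGR2GRAY);c=viewer.calibration("wrist");s=sensors.get_obs()
print(g[255:345:3,278]); print(g[325,200:350:4])
zt=s["ee_pos"][2]+.0475
for v in (262,268,289.5): print(v,onz("wrist",(278,v),zt,c)-s["ee_pos"])
for u in (226,327): print(u,onz("wrist",(u,327),zt,c)-s["ee_pos"])
```

```text
[ 77  45  47  47  90 112 130 130 128 129 131 105 119 116 117 122 122 120
 118 122 121 120 113 116 116 119 112 111 114 115]
[ 17  32  51  55  55  53  55 109 110 115 114 109 109 112 113 115 118 122
 119 117 117 116 119 118 119 117 114 110 117 113 113 114  77  51  55  53
  55  49]
262 [-0.02977178  0.00182928  0.0475    ]
268 [-0.02759403  0.00183088  0.0475    ]
289.5 [-0.01943618  0.00183771  0.0475    ]
226 [-0.00311439 -0.0170092   0.0475    ]
327 [-0.00311587  0.01962858  0.0475    ]
```

Emit:
{"fn": "apply_moves", "kwargs": {"steps": "-.015 .005 0 0 1;-.03 .009 0 0 1;-.03 .009 0 0 1;-.03 .009 0 0 1;-.03 .009 0 0 1;-.03 .009 0 0 1;-.03 .009 0 0 1;-.03 .009 0 0 1;-.03 .009 0 0 1;-.03 .009 0 0 1;-.03 .009 0 0 1;-.03 .01 0 0 1;-.025 .009 0 0 1;-.009 .003 0 0 1;0 0 0 -8.4 1;0 0 0 -8.5 1;0 0 0 -8.5 1;0 0 0 0 1;0 0 0 0 1"}}

```text
clock: 9.3
ee_pos: [0.5849, -0.1274, 0.1912]
orientation: [-1.681, -2.651, 0.0]
contact_force: [0.2, 0.5, -1.5]
finger_gap: 0.0522
```

Run:
```python
from h import *
c=viewer.calibration("wrist");save("wrist","w2.png");save("top","t2.png");np.save("c2.npy",np.r_[c["K"].ravel(),c["rvec"],c["tvec"]])
go(.585,-.129,.09,115.4)
```

```text
tcp [ 0.5852 -0.1277  0.1918] tool x yaw 115.3 shift [-0.0012 -0.0007  0.1018] q6 -0.77 tilt [-0.001  0.    -1.   ]
turn (tool z down) -0.1
```

View pics/w2.png

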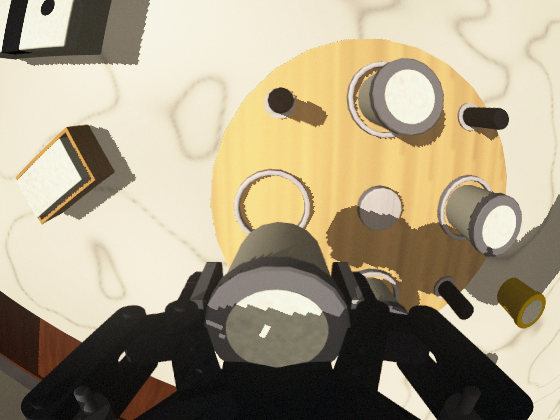

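Run:
```python
from h import *
v=np.load("c2.npy");c=dict(K=v[:9].reshape(3,3),rvec=v[9:12],tvec=v[12:])
im=cv2.imread("pics/w2.png");h=cv2.cvtColor(im,cv2.COLOR_BGR2HSV)
m=(h[...,1]<70).astype(np.uint8)
def circ(P):
    A=np.c_[2*P,np.ones(len(P))];x=np.linalg.lstsq(A,(P**2).sum(1),rcond=None)[0];return x[:2],np.sqrt(x[2]+x[0]**2+x[1]**2)
pts=[]
for a in np.arange(160,390,5):   # outer ring edge, from centre outward
    d=np.array([np.cos(np.radians(a)),np.sin(np.radians(a))]);last=None
    for r in np.arange(26,46,.5):
        u=np.array([273.5,206])+r*d
        if m[int(round(u[1])),int(round(u[0]))]: last=u
    if last is not None and np.hypot(*(last-[273.5,206]))<44: pts.append(last)
P=np.array([onz("wrist",p,.067,c)[:2] for p in pts]);print(len(P),"ring",circ(P))
s=sensors.get_obs()["ee_pos"]
print("hub",onz("wrist",(380,207),.072,c),"post",onz("wrist",(281,100),.113,c),s)
```

```text
46 ring (array([ 0.58780977, -0.12966313]), np.float64(0.03245448595599961))
hub [ 0.54614772 -0.04536302  0.072     ] post [ 0.50539162 -0.16042436  0.113     ] [ 0.58519019 -0.12766195  0.19176191]
```

Emit:
{"fn": "apply_moves", "kwargs": {"steps": "-.003 .001 .01 0 1;0 0 .015 0 1;0 0 .015 0 1;0 0 .015 0 1;0 0 .015 0 1;0 0 .012 0 1;0 0 .01 0 1;0 0 .008 0 1;0 0 .005 0 1;0 0 .002 0 1;0 0 .002 0 1;0 0 .002 0 1;0 0 .002 0 1;0 0 0 0 1;0 0 0 0 1"}}

```text
clock: 10.9
ee_pos: [0.5878, -0.1304, 0.0794]
orientation: [1.679, 2.655, 0.0]
contact_force: [0.5, -0.8, -0.9]
finger_gap: 0.0525
```

Emit:
{"fn": "apply_moves", "kwargs": {"steps": "0 0 .0015 0 1;0 0 .001 0 1;0 0 0 0 1"}}

```text
clock: 11.2
ee_pos: [0.5875, -0.1304, 0.0766]
orientation: [-1.679, -2.655, 0.0]
contact_force: [0.3, 0.5, -1.3]
finger_gap: 0.0525
```

Emit:
{"fn": "apply_moves", "kwargs": {"steps": "0 0 .001 0 1;0 0 .001 0 1;0 0 0 0 1"}}

```text
clock: 11.5
ee_pos: [0.5876, -0.1304, 0.0746]
orientation: [-1.679, -2.655, 0.0]
contact_force: [-0.3, -0.5, -1.2]
finger_gap: 0.0525
```

Emit:
{"fn": "apply_moves", "kwargs": {"steps": "0 0 .001 0 1;0 0 0 0 1;0 0 0 0 1"}}

```text
clock: 11.8
ee_pos: [0.5879, -0.1304, 0.0742]
orientation: [1.678, 2.655, 0.0]
contact_force: [-0.1, 0.0, 0.5]
finger_gap: 0.0528
```

Contact shows at z = 0.074, which matches the bench value plus 60 mm, so the tub is home. Releasing.

Emit:
{"fn": "apply_moves", "kwargs": {"steps": "0 0 .0005 0 1;0 0 0 0 .3;0 0 0 0 .2;0 0 0 0 .1;0 0 0 0 0;0 0 0 0 0;0 0 0 0 0;0 0 0 0 0"}}

```text
clock: 12.6
ee_pos: [0.5877, -0.1305, 0.0733]
orientation: [-1.679, -2.655, 0.0]
contact_force: [0.3, 0.5, -0.6]
finger_gap: 0.0856
```

Emit:
{"fn": "apply_moves", "kwargs": {"steps": "0 0 -.01 0 0;0 0 -.02 0 0;0 0 -.03 0 0;0 0 -.03 0 0;0 0 -.03 0 0;0 0 0 0 0"}}

```text
clock: 13.2
ee_pos: [0.5906, -0.1314, 0.2004]
orientation: [1.673, 2.646, 0.004]
contact_force: [-0.4, 0.1, 0.8]
finger_gap: 0.0852
```

Run:
```python
from h import *
c=viewer.calibration("wrist");save("wrist","w3.png")
import pickle;pickle.dump(c,open("c3.pkl","wb"));go(.43,0,.19,0)
s=sensors.get_obs();print(s["contact_force"],s["joint_pos"])
```

```text
tcp [ 0.5897 -0.1311  0.1975] tool x yaw 115.4 shift [ 0.187  -0.088   0.0061] q6 -0.77 tilt [ 0.007 -0.002 -1.   ]
turn (tool z down) -64.6
[ 0.44213928 -0.27430116 -0.34929726] [-3.29747490e-01  2.42856715e-01  2.48667264e-01  1.56910466e+00
 -3.24014936e-05 -7.73029569e-01]
```

View pics/w3.png

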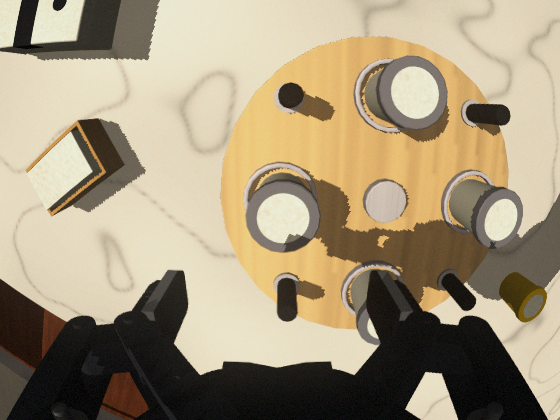

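The tub is seated, with its lid at (282,214) over the ring at (282,198). Next I shut the fingers and go behind the near-side post at about 160°.

Emit:
{"fn": "apply_moves", "kwargs": {"steps": ".01 -.007 0 0 1;.02 -.013 0 0 1;.02 -.013 0 0 1;.02 -.013 0 0 1;.02 -.014 0 0 1;.02 -.014 0 0 1;.02 -.014 0 0 1;.02 -.013 0 0 1;.015 -.01 0 0 1;0 0 0 -7.5 1;0 0 0 -7.5 1;0 0 0 -7.5 1;0 0 0 -7.5 1;0 0 0 -7.5 1;0 0 0 -7.5 1;0 0 0 0 1;0 0 0 0 1"}}

```text
clock: 14.95
ee_pos: [0.4161, -0.0288, 0.1925]
orientation: [-0.539, -3.093, -0.0]
contact_force: [-0.3, 0.9, -0.2]
finger_gap: -0.0002
```

Run:
```python
from h import *
c=viewer.calibration("wrist");save("wrist","w4.png")
import pickle;pickle.dump(c,open("c4.pkl","wb"));go(.4187,-.0292,.078,160.5)
s=sensors.get_obs();print(s["contact_force"],s["finger_gap"])
```

```text
tcp [ 0.4163 -0.0289  0.1927] tool x yaw 160.26 shift [-0.0025  0.0006  0.1147] q6 -1.46 tilt [-0.001  0.    -1.   ]
turn (tool z down) -0.24
[0.55672375 0.54570573 0.04016382] -5.269377450150406e-06
```

View pics/w4.png

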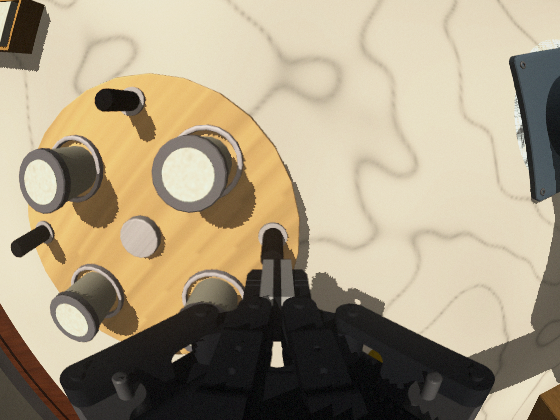

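Run:
```python
from h import *
import pickle;c=pickle.load(open("c4.pkl","rb"))
for n,p,z in (("post base",(273,233),.062),("tip",(277,262),.193),("tub lid",(190,173),.12),("hub",(142,237),.072)): print(n,onz("wrist",p,z,c).round(4))
c=pickle.load(open("c3.pkl","rb"))
for n,p,z in (("postB base",(471,112),.062),("postB top",(500,115),.113),("postA top",(291,94),.113),("hub",(386,201),.072),("new lid",(282,214),.12)): print(n,onz("wrist",p,z,c).round(4))
```

```text
post base [ 0.4288 -0.0036  0.062 ]
tip [ 0.4139 -0.0347  0.193 ]
tub lid [ 0.4594 -0.084   0.12  ]
hub [ 0.5428 -0.0434  0.072 ]
postB base [ 0.4309 -0.0024  0.062 ]
postB top [ 0.433  -0.0045  0.113 ]
postA top [ 0.5051 -0.1607  0.113 ]
hub [ 0.5469 -0.0442  0.072 ]
new lid [ 0.5842 -0.1299  0.12  ]
```

Emit:
{"fn": "apply_moves", "kwargs": {"steps": "-.0025 -.001 .01 0 1;0 0 .02 0 1;0 0 .02 0 1;0 0 .02 0 1;0 0 .02 0 1;0 0 .015 0 1;0 0 .01 0 1;0 0 0 0 1"}}

```text
clock: 15.8
ee_pos: [0.4171, -0.0305, 0.0762]
orientation: [-0.535, -3.092, -0.0]
contact_force: [0.8, -0.4, 0.6]
finger_gap: 0.0003
```

Emit:
{"fn": "apply_moves", "kwargs": {"steps": "0 .002 0 0 1;0 .002 0 0 1;0 .002 0 0 1;0 0 0 0 1"}}

```text
clock: 16.2
ee_pos: [0.4214, -0.025, 0.0791]
orientation: [0.534, 3.094, 0.0]
contact_force: [-0.1, 0.4, 0.1]
finger_gap: -0.0001
```

Emit:
{"fn": "apply_moves", "kwargs": {"steps": "0 .0015 0 0 1;0 .0015 0 0 1;0 .001 0 0 1;0 0 0 0 1"}}

```text
clock: 16.6
ee_pos: [0.4221, -0.0212, 0.0783]
orientation: [-0.535, -3.096, -0.0]
contact_force: [-0.3, 0.6, -0.7]
finger_gap: -0.0001
```

Emit:
{"fn": "apply_moves", "kwargs": {"steps": "0 .0015 0 0 1;0 .0015 0 0 1;0 .001 0 0 1;0 0 0 0 1"}}

```text
clock: 17.0
ee_pos: [0.4223, -0.0204, 0.0783]
orientation: [-0.537, -3.094, 0.012]
contact_force: [-3.6, -8.2, 2.3]
finger_gap: 0.0002
```

Emit:
{"fn": "apply_moves", "kwargs": {"steps": ".0003 .002 0 .9 1;.0003 .002 0 .9 1;.0003 .002 0 .9 1;0 0 0 0 1"}}

```text
clock: 17.4
ee_pos: [0.4236, -0.0143, 0.0783]
orientation: [-0.61, -3.08, 0.011]
contact_force: [-3.9, -6.8, 1.7]
finger_gap: -0.0
```

Emit:
{"fn": "apply_moves", "kwargs": {"steps": ".0003 .002 0 .9 1;.0003 .002 0 .9 1;.0003 .002 0 .9 1;.0003 .002 0 .9 1;.0003 .002 0 .9 1;0 0 0 0 1;0 0 0 0 1;0 0 0 0 1"}}

```text
clock: 18.2
ee_pos: [0.4267, -0.0041, 0.0783]
orientation: [-0.73, -3.055, 0.009]
contact_force: [-2.5, -6.6, 0.4]
finger_gap: -0.0001
```

Emit:
{"fn": "apply_moves", "kwargs": {"steps": ".0003 .002 0 .9 1;.0003 .002 0 .9 1;.0003 .002 0 .9 1;.0003 .002 0 .9 1;.0003 .002 0 .9 1;0 0 0 0 1"}}

```text
clock: 18.8
ee_pos: [0.4301, 0.005, 0.0784]
orientation: [-0.851, -3.024, 0.01]
contact_force: [-1.4, -6.4, 1.1]
finger_gap: 0.0004
```

Emit:
{"fn": "apply_moves", "kwargs": {"steps": ".0003 .002 0 .9 1;.0003 .002 0 .9 1;0 0 0 0 1"}}

```text
clock: 19.1
ee_pos: [0.4314, 0.008, 0.0783]
orientation: [-0.898, -3.01, 0.014]
contact_force: [-3.9, -9.5, 1.2]
finger_gap: 0.0
```

Emit:
{"fn": "apply_moves", "kwargs": {"steps": ".0003 .002 0 .9 1;.0003 .002 0 .9 1;0 0 0 0 1"}}

```text
clock: 19.4
ee_pos: [0.4335, 0.0122, 0.0784]
orientation: [0.945, 2.996, -0.011]
contact_force: [-2.0, -6.2, 1.5]
finger_gap: -0.0
```

Emit:
{"fn": "apply_moves", "kwargs": {"steps": ".0003 .002 0 .9 1;.0003 .002 0 .9 1;0 0 0 0 1"}}

```text
clock: 19.7
ee_pos: [0.4354, 0.0158, 0.0783]
orientation: [0.992, 2.98, -0.011]
contact_force: [-1.8, -7.2, 1.4]
finger_gap: -0.0002
```

Emit:
{"fn": "apply_moves", "kwargs": {"steps": ".0003 .002 0 .9 1;.0003 .002 0 .9 1;0 0 0 0 1"}}

```text
clock: 20.0
ee_pos: [0.4368, 0.0185, 0.0783]
orientation: [1.04, 2.964, -0.015]
contact_force: [-3.6, -8.6, 1.5]
finger_gap: -0.0001
```

Emit:
{"fn": "apply_moves", "kwargs": {"steps": ".0003 .002 0 .9 1;.0003 .002 0 .9 1;0 0 0 0 1"}}

```text
clock: 20.3
ee_pos: [0.4395, 0.0229, 0.0784]
orientation: [1.085, 2.947, -0.01]
contact_force: [-0.5, -6.8, 0.7]
finger_gap: -0.0001
```

Emit:
{"fn": "apply_moves", "kwargs": {"steps": ".0003 .002 0 .9 1;.0003 .002 0 .9 1;0 0 0 0 1"}}

```text
clock: 20.6
ee_pos: [0.4414, 0.0259, 0.0783]
orientation: [1.132, 2.93, -0.012]
contact_force: [-2.3, -8.7, 1.3]
finger_gap: 0.0002
```

Emit:
{"fn": "apply_moves", "kwargs": {"steps": ".0003 .002 0 .9 1;.0003 .002 0 .9 1;.0001 .001 0 .4 1;0 0 0 0 1"}}

```text
clock: 21.0
ee_pos: [0.4438, 0.0294, 0.0783]
orientation: [1.188, 2.908, -0.015]
contact_force: [-3.3, -10.1, 3.3]
finger_gap: -0.0
```

Emit:
{"fn": "apply_moves", "kwargs": {"steps": ".0003 .002 0 .9 1;.0003 .002 0 .9 1;0 0 0 0 1"}}

```text
clock: 21.3
ee_pos: [0.4468, 0.0334, 0.0783]
orientation: [1.233, 2.888, -0.012]
contact_force: [-1.1, -7.3, 1.1]
finger_gap: 0.0001
```

Emit:
{"fn": "apply_moves", "kwargs": {"steps": ".0003 .002 0 .9 1;.0003 .002 0 .9 1;0 0 0 0 1"}}

```text
clock: 21.6
ee_pos: [0.449, 0.0362, 0.0783]
orientation: [1.279, 2.868, -0.013]
contact_force: [-2.2, -9.5, 1.1]
finger_gap: -0.0002
```

Emit:
{"fn": "apply_moves", "kwargs": {"steps": ".0003 .002 0 .9 1;.0003 .002 0 .9 1;0 0 0 0 1"}}

```text
clock: 21.9
ee_pos: [0.4519, 0.0405, 0.0783]
orientation: [1.323, 2.849, -0.008]
contact_force: [-1.5, -4.0, 0.1]
finger_gap: 0.0
```

Emit:
{"fn": "apply_moves", "kwargs": {"steps": ".0003 .002 0 .9 1;.0003 .002 0 .9 1;0 0 0 0 1"}}

```text
clock: 22.2
ee_pos: [0.4554, 0.0464, 0.0783]
orientation: [-1.365, -2.829, -0.002]
contact_force: [0.2, 0.2, -0.3]
finger_gap: -0.0003
```

The force went to zero, so the disc was pulled ahead by the catch. Now I feel for the shoulder in small steps.

Emit:
{"fn": "apply_moves", "kwargs": {"steps": ".0002 .001 0 .45 1;.0002 .001 0 .45 1;0 0 0 0 1;0 0 0 0 1"}}

```text
clock: 22.6
ee_pos: [0.4563, 0.0475, 0.0783]
orientation: [-1.387, -2.819, -0.0]
contact_force: [-0.2, -0.3, 0.5]
finger_gap: -0.0003
```

Emit:
{"fn": "apply_moves", "kwargs": {"steps": ".0002 .001 0 .45 1;0 .001 0 .45 1;0 0 0 0 1;0 0 0 0 1"}}

```text
clock: 23.0
ee_pos: [0.4574, 0.0487, 0.0782]
orientation: [-1.409, -2.807, 0.001]
contact_force: [-3.0, -0.6, 1.3]
finger_gap: 0.0002
```

Emit:
{"fn": "apply_moves", "kwargs": {"steps": ".0001 .001 0 .45 1;0 0 0 0 1;0 0 0 0 1"}}

```text
clock: 23.3
ee_pos: [0.4578, 0.049, 0.0782]
orientation: [-1.42, -2.801, 0.003]
contact_force: [-4.5, -2.6, 3.5]
finger_gap: -0.0001
```

Emit:
{"fn": "apply_moves", "kwargs": {"steps": ".0001 .001 0 .45 1;0 0 0 0 1;0 0 0 0 1"}}

```text
clock: 23.6
ee_pos: [0.4579, 0.0493, 0.0782]
orientation: [-1.431, -2.794, 0.005]
contact_force: [-6.1, -3.0, 4.6]
finger_gap: -0.0001
```

Emit:
{"fn": "apply_moves", "kwargs": {"steps": ".0001 .001 0 .45 1;0 0 0 0 1;0 0 0 0 1"}}

```text
clock: 23.9
ee_pos: [0.4581, 0.0495, 0.0782]
orientation: [-1.442, -2.788, 0.008]
contact_force: [-8.1, -3.9, 4.5]
finger_gap: 0.0
```

Emit:
{"fn": "apply_moves", "kwargs": {"steps": ".0001 .001 0 .45 1;0 0 0 0 1;0 0 0 0 1"}}

```text
clock: 24.2
ee_pos: [0.4582, 0.0497, 0.0782]
orientation: [-1.453, -2.782, 0.01]
contact_force: [-9.3, -5.4, 5.8]
finger_gap: -0.0
```

Emit:
{"fn": "apply_moves", "kwargs": {"steps": "0 .0007 0 0 1;0 0 0 0 1;0 0 0 0 1"}}

```text
clock: 24.5
ee_pos: [0.4583, 0.0498, 0.0782]
orientation: [-1.453, -2.781, 0.012]
contact_force: [-11.2, -6.7, 7.6]
finger_gap: -0.0003
```

13 N at a firm wall, so the stop is confirmed. I'll back off, rise clear and look.

Emit:
{"fn": "apply_moves", "kwargs": {"steps": "0 -.002 0 0 1;0 -.003 0 0 1;0 -.004 0 0 1;0 -.004 0 0 1;0 0 -.01 0 1;0 0 -.02 0 1;0 0 -.03 0 1;0 0 -.03 0 1;0 0 -.03 0 1;0 0 -.02 0 1;0 0 0 0 1"}}

```text
clock: 25.6
ee_pos: [0.4534, 0.0444, 0.223]
orientation: [1.449, 2.778, 0.006]
contact_force: [0.2, 0.3, 0.1]
finger_gap: 0.0001
```

Run:
```python
from h import *
a=save("top","t5.png");c=viewer.calibration("wrist");b=save("wrist","w5.png")
import pickle;pickle.dump(c,open("c5.pkl","wb"))
a=cv2.imread("pics/t5.png")[130:290,200:360];b=cv2.imread("pics/w5.png")
o=np.zeros((480,800,3),np.uint8);o[:320,:320]=cv2.resize(a,(320,320),interpolation=2);o[:360,320:]=cv2.resize(b,(480,360));cv2.imwrite("pics/c5.png",o)
print(sensors.get_obs()["contact_force"],sensors.get_obs()["ee_pos"])
```

```text
[-0.36723069  0.2140931   0.2723935 ] [0.45148089 0.04437972 0.21902552]
```

View pics/c5.png

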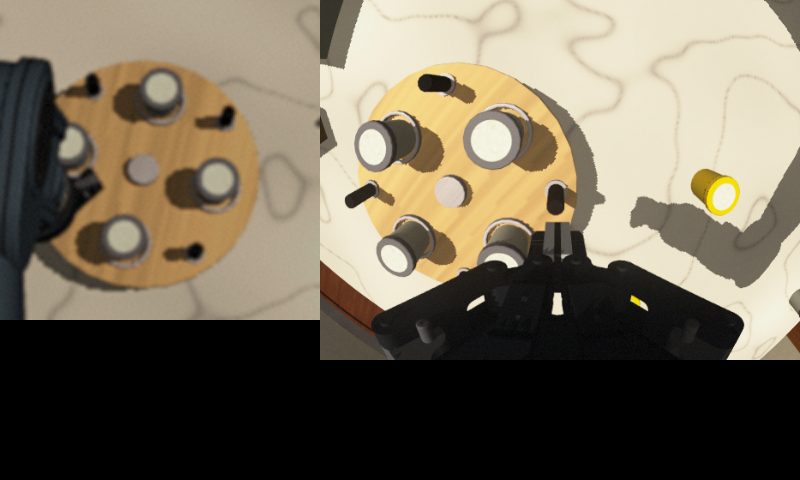

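All four tubs stand in their rings and the tool is clear of everything. A quick check that the disc stayed where the push ended:

Run:
```python
from h import *
import pickle;c=pickle.load(open("c5.pkl","rb"));ax=np.array([.5458,-.0445])
f=lambda q:np.degrees(np.arctan2(*(q[:2]-ax)[::-1]))
for p in ((246,170),(314,187),(298,254.5)): print("top post",f(onz("top",p,.113)))
w=lambda u,v:((u-320)*560/480,v*420/360)
print("wrist pushed post base",f(onz("wrist",w(556,185),.062,c)))
print("placed tub lid top",onz("top",(200+125/2,130+238/2),.12),"expected angle -101.2")
for p in ((200+161/2,130+90/2),(200+217/2,130+180/2),(200+125/2,130+238/2)): q=onz("top",p,.12);print("lid",f(q),np.hypot(*(q[:2]-ax)))
t=cv2.imread("pics/t0.png").astype(int);n=cv2.imread("pics/t5.png").astype(int)
d=abs(t-n).max(2)>60
print("changed px stack/box/carton",d[125:170,145:185].sum(),d[155:210,365:415].sum(),d[215:315,390:480].sum())
```

```text
top post 35.2174109460337
top post -56.9112994219855
top post -145.810459235214
wrist pushed post base 126.8578561923365
placed tub lid top [ 0.44940577 -0.02917576  0.12      ] expected angle -101.2
lid -10.530902766451726 0.09156071843920842
lid -101.90779397063669 0.09330705371628466
lid 170.96701451259264 0.09760471358150523
changed px stack/box/carton 203 0 0
```

```bash
python3 -c "
from h import *
print(job.finish_job())"
```

```text
the job is handed in; nothing more can be done
None
```

The loose tub stands in the empty pocket, the carousel is turned to its next stop, and the job is handed in at about 26 s of the 72 s allowed.

**Placing:** I set the tub down gently. The floor was felt at a tool height of 0.074 m, which is the bench value plus the 60 mm of the disc, so it should be fully home. The pictures after release show it upright in its ring.

**Turning:** With the fingers shut, I pushed the post nearest the robot clockwise along its arc, by about 36° (0.63 rad). The contact force fell to zero when the catch pulled the disc ahead. I then closed the gap and ended the push at about 13 N along the push (about 15 N in all, with 7.6 N of it vertical), and backed off.

**Last checks:**
- **Stop:** the post angles in the images agree with the push's end to about 1°, and the disc stayed there after I let go. I judged the catch from force and motion only, as its depth could not be read.
- **Tubs:** all four tubs sit in their rings, and the tool was clear with no force on it.
- **Bystanders:** the card box and carton show no change from the first top picture. Around the tub stack 203 pixels differ. I put that down to the arm and its shadow, since I never moved near it, but I did not look again to confirm.

**Disagreement:** the force while turning measured 6 to 11 N and jerky, more than the stated 2 to 5 N of drag. It still dropped to zero at the catch as described.

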